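# Load a bare cell into the cell tester and test it

## Task

Load the longer of the two bare cells into the cell tester: press its flat end back against the coil spring and roll its button end down until the cell lies fully home in the bay, button end caught under the retaining lip. Then let go of the cell and press the tester's round push button fully down and release it. Leave the shorter cell and all the other loose things on the bench where they are.

Things in the scene. Friction and masses are not known exactly. Their poses are not given: they have to be found in the camera images.
- long_cell_mid (a point): Centre of the longer bare cell, a plain grey loose cylinder 18.6 mm in diameter and 65 mm long in all, about 50 g. At the start it lies level on one of two white stands. Its x axis runs along the cell towards the button end.
- long_cell_button_end (a point): Centre of the outer face of the longer cell's button end: a small steel button 8 mm in diameter that stands 2.5 mm out of the cylinder (included in the 65 mm).
- long_cell_flat_end (a point): Centre of the longer cell's flat end, 65 mm from the button's face.
- short_cell_mid (a point): Centre of the shorter bare cell: same diameter and look, only 50 mm long, lying on the other stand. Leave it there. Its x axis runs along it to its button end.
- stand_a: The fixed white stand that carries the longer cell: base 84 x 50 x 6 mm, origin at the centre of its underside, x along the cell. A V support 72 mm long and 14 mm wide holds the cell with its underside 26 mm above the table (axis at 35.3 mm); both sides are open for fingers down to the base, 20 mm below the cell. The two stands may be swapped on the table.
- stand_b: The other stand, the same shape; it carries the shorter cell.
- tester: The fixed cell tester: grey base plate 200 (x) x 170 (y) x 12 mm, origin at the centre of its underside. A black open bay for one cell runs along x at y = -35 mm: coil spring at the -x end, end wall with retaining lip at the +x end. A dark screen block (85 x 52 mm, its top 28 mm above the table) at x = -40, y = +48 mm and the push button at x = +65, y = +48 mm stand beside it.
- bay (a point): Centre of a cell lying fully home, 39.3 mm above the table; x along the bay from spring to lip (the button end points this way), z up. The cell rests on a V support 14 mm wide, x = -47 to +34 mm; beside it fingers have room down to the base plate, 27.3 mm below. A cell cannot go in level: tilt it, flat end low against the spring, pressed 10 to 19 mm back while the button end passes the lip.
- lip (a point): Middle of the retaining lip's free edge, at x = +28, z = +12.8 mm from the bay point, axes alike. The lip is a black ledge 24 mm wide and 4 mm thick (top 2 mm above this point) that juts 4.5 mm back over the cell's button end from the end wall, whose face is at x = +32.5 mm from the bay point; its underside is 1.5 mm above a seated cell.
- spring_face (a point): Centre of the face of the coil spring's steel front plate, 18 mm round with a tab 16 mm wide that reaches 13 mm above this point; it faces the lip. Free, it stands at x = -29 mm from the bay point; it can be pressed back to -49 mm. The black block behind the spring begins at x = -56 mm from the bay point and is 28 mm wide; its top is 51.3 mm above the table.
- spring (a joint): How far the coil spring's front plate is pressed back along the bay (m): 0 free, 0.0035 with the cell home, 0.020 at its stop. It pushes with about 1.6 N + 0.4 N per mm.
- test_button_top (a point): Centre of the top of the tester's round push button, 28 mm in diameter, in a black housing; it is pressed straight down.
- test_button (a joint): How far the push button is pressed (m): 0 up, 0.006 fully down; it springs back by itself, fully down takes about 5 N.
- bolt_mid (a point): Middle of a loose steel hex bolt about 70 mm long on the table. Bystander.
- washer_mid (a point): Middle of a loose flat steel washer, 44 mm across and 6 mm thick, on the table. Bystander.
- jar_mid (a point): Middle of a closed jar, 68 mm across and 85 mm high. Bystander.
- can_mid (a point): Middle of a closed can, 74 mm across and 100 mm high. Bystander.
- wrench_grip (a point): Handle of a loose wrench lying on the table. Bystander.
- carton_mid (a point): Middle of a closed cardboard carton 100 x 140 x 60 mm. Bystander.

How it is judged:
By the outcome, as a careful person would: the job done as asked, in the order asked, and still so for the second after the job is handed in, with the robot touching nothing.
It also fails if it takes over 56 s, if anything falls off the work surface, if the arm or the gripper's body presses on something with over 40 N, if the wrist force passes 120 N, or if a joint passes its speed limit or range.

## Robot

A 6-joint arm with a two-finger parallel gripper is mounted at the origin on the work surface. World frame = base frame: x ahead of the robot, y to its left, z up, the work surface at z = 0. Lengths are in mm, angles in rad, forces in N, time in s.
With the tool pointing down it reaches from about 350 to 975 mm from the base axis. Payload 7.1 kg.
Tool frame: the origin (TCP) lies on the front face of the gripper's body, between the roots of the fingers; the fingertips stand 80 mm ahead of it and the grasp point (between the pads) lies 61 mm ahead of it (env.tips_ahead is the distance from the TCP to the fingertips, in mm); z points along the fingers, y is the direction in which the jaws open and shut (so a half turn about z gives the same grasp; the last joint's range is limited). The gripper opens to 88 mm and grips with 3 to 60 N. Pads are 20 mm wide; open, the fingers measure 115 mm over their backs; the gripper's body (75 mm by 178 mm) begins 61 mm behind the grasp point.
Start: joints at [-1.22, 0.423, 1.63, -0, 1.089, -0.019], TCP at [225.91, -582.727, 302.675] pointing down, gripper open.
Joint ranges: [-3, 3], [-0.9, 2.11], [0.09, 2.58], [-1.31, 4.45], [0.11, 2.69], [-2.54, 2.54]. Speed limits (rad/s): [2.39, 2.39, 3.01, 3.14, 3.14, 3.14].

## Interface

Orientations are given as a unit quaternion [x, y, z, w].
In Python, from station import env, set_gripper, viewer, workorder gives the robot as it stands. Calls block until the motion is done:
- env.reach(position, orientation): joint-space move of the TCP to a pose.
- env.move_l(position, rot=None, rate=150, f_stop=None): straight line of the TCP; rot=None keeps the orientation; rate is the mean speed in mm/s. With f_stop (N) it stops when the force on the tool has changed by that much, and returns True; else False.
- env.move_joints(angles): joint-space move.
- set_gripper(opening): finger opening in mm; the grip force is fixed at half the most; returns when the fingers have stopped.
- env.hold(seconds).
- env.ik(position, orientation): joint angles nearest the present ones, or None.
- env.read_state(): the state.
- viewer.camera(name): name is "side" or "top" or "wrist"; returns the picture (400x640x3 uint8, blue, green, red); there is no depth.
- viewer.camera_params(name): a dict with "fx", "fy", "cx", "cy" (pixels), "dist" ([k1, k2, p1, p2, k3] as OpenCV has them; the pictures are not rectified), "pose" (4x4, takes a point from camera to world coordinates); the wrist camera has in their place "tool_from_camera" (4x4, takes a point from camera to tool coordinates, whose origin is the TCP and whose axes are the flange's). Camera axes: x right, y up, looking along -z (the intrinsics and any distortion apply to the point x, -y, -z); pixel columns grow to the right and rows downward; lengths in mm; the calibration is good to about 2 mm. A picture is of the moment at which its call begins: read the wrist's pose just before it. camera_params takes no time and is no camera call.
A pose or a line that the arm cannot do raises env.IKError and nothing moves.
- workorder.sign_off(): hands the job in, once; it reports no verdict.
The state is a dict: "time_s": time; "qpos": joint angles; "dq": joint speeds; "tau": joint torques, N m; "tool_pos": TCP position; "orientation": TCP orientation; "force": force on the tool from outside, world axes, zero at the start; "wrist_torque": the same for the moment, N m; "width": finger opening in mm.
Only numpy, scipy, OpenCV 4.12 (cv2) and the standard library are available. Lean on these libraries where they do the work, as an engineer would, in place of code of your own. Each camera call takes 0.05 s, during which the arm holds its last target.

## Working session

There is one attempt and no reset: what is moved stays moved. The work goes in short steps, each a Python script; the robot and the scene stay as the last script left them, time stands still between calls to the robot, and variables do not carry over. Pictures are saved under pics/ and viewed, and the job is handed in when it is done.

```bash
ls; mkdir -p pics
python3 - <<'E'
from station import env,set_gripper,viewer,workorder
import cv2
s=env.read_state();print(s['time_s'],s['tool_pos'],s['orientation'],s['width'],s['force'])
for n in ['side','top','wrist']:
    cv2.imwrite(f'pics/{n}0.png',viewer.camera(n))
    print(n,viewer.camera_params(n))
E
```

```text
pics
0.0 [ 225.77842922 -582.34261681  301.90596045] [ 9.82953396e-01  1.83853369e-01 -1.21900918e-04 -7.37732778e-04] 87.53762565498283 [ 0.61564901  1.29556856 -0.23095592]
side {'fx': 456.5142829069212, 'fy': 456.5142829069212, 'cx': 315.21554866410247, 'cy': 208.40577363091404, 'dist': array([-0.09472303,  0.        ,  0.        ,  0.        ,  0.        ]), 'pose': array([[-9.48009255e-01,  2.17585948e-01, -2.32238685e-01,
         1.88829390e+02],
       [-3.18240130e-01, -6.51123284e-01,  6.89029527e-01,
         1.05753555e+03],
       [-1.29287246e-03,  7.27114038e-01,  6.86515480e-01,
         1.08350525e+03],
       [ 0.00000000e+00,  0.00000000e+00,  0.00000000e+00,
         1.00000000e+00]])}
top {'fx': 406.00114996502236, 'fy': 406.00114996502236, 'cx': 319.6497798131847, 'cy': 189.59531897500074, 'dist': array([-0.05055955,  0.        ,  0.        ,  0.        ,  0.        ]), 'pose': array([[ 1.45677734e-02,  9.90103260e-01, -1.39582647e-01,
         4.05010469e+02],
       [-9.99884694e-01,  1.50235098e-02,  2.21182494e-03,
         1.42637958e+01],
       [ 4.28695634e-03,  1.39534331e-01,  9.90207954e-01,
         1.19794722e+03],
       [ 0.00000000e+00,  0.00000000e+00,  0.00000000e+00,
         1.00000000e+00]])}
wrist {'fx': 284.6989458510549, 'fy': 284.6989458510549, 'cx': 321.10773003166213, 'cy': 205.22567196819344, 'dist': array([-0.04870221,  0.        ,  0.        ,  0.        ,  0.        ]), 'tool_from_camera': array([[-5.09890471e-05,  9.55172974e-01,  2.96048285e-01,
         8.23569584e+01],
       [ 9.99999408e-01, -2.73152661e-04,  1.05353441e-03,
        -1.41882976e-01],
       [ 1.08717398e-03,  2.96048163e-01, -9.55172394e-01,
        -8.11941261e+01],
       [ 0.00000000e+00,  0.00000000e+00,  0.00000000e+00,
         1.00000000e+00]])}
```

View pics/top0.png

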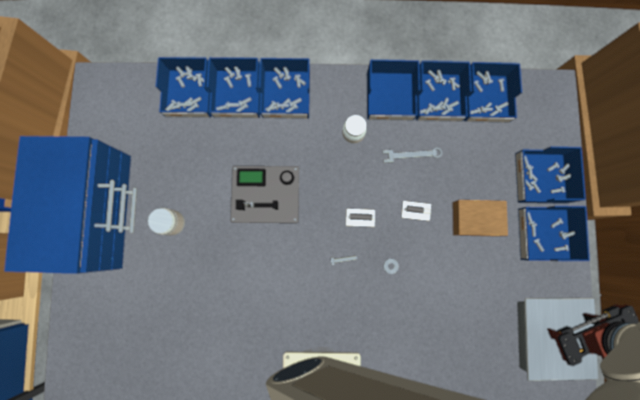

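View pics/side0.png

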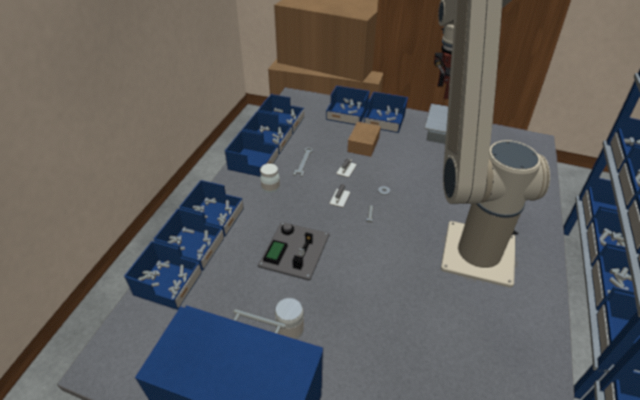

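Top view: the tester plate spans about (232–299, 165–222). Its spring end is on the left, the lip on the right and the button at (287,177). The stands are at (361,217) and (416,210). The left one appears to carry the longer cell. I'll turn these pixels into positions next.

```bash
cat > h.py <<'E'
from station import env,set_gripper,viewer,workorder
import cv2,numpy as np
from scipy.spatial.transform import Rotation as R
def wpose(s,p):
    T=np.eye(4);T[:3,:3]=R.from_quat(s['orientation']).as_matrix();T[:3,3]=s['tool_pos'];return T@p['tool_from_camera']
def K(p): return np.array([[p['fx'],0,p['cx']],[0,p['fy'],p['cy']],[0,0,1.]])
def ray(p,uv,pose):
    n=cv2.undistortPoints(np.array([[uv]],float),K(p),p['dist'])[0,0]
    return pose[:3,3],pose[:3,:3]@np.array([n[0],-n[1],-1.])
def onz(p,uv,z,pose=None):
    o,d=ray(p,uv,p['pose'] if pose is None else pose);return o+d*(z-o[2])/d[2]
def proj(p,X,pose=None):
    T=p['pose'] if pose is None else pose
    c=T[:3,:3].T@(np.asarray(X,float)-T[:3,3]);q=np.array([c[0],-c[1],-c[2]])
    return cv2.projectPoints(q[None],np.zeros(3),np.zeros(3),K(p),p['dist'])[0].ravel()
def shot(name):
    s=env.read_state();im=viewer.camera('wrist');p=viewer.camera_params('wrist')
    cv2.imwrite(f'pics/{name}.png',im);T=wpose(s,p);np.savez(f'pics/{name}.npz',T=T);return im,p,T
E
python3 - <<'E'
from h import *
im=cv2.imread('pics/top0.png');p=viewer.camera_params('top')
for n,uv,z in [('plate',(265,194),12),('pl',(232,194),12),('pr',(299,194),12),('button',(287,177),25),('standL',(361,217),6),('standR',(416.5,210.5),6)]:
    print(n,onz(p,uv,z).round(1))
c=im[150:240,220:450];cv2.imwrite('pics/top0c.png',cv2.resize(c,None,fx=3.4,fy=3.4,interpolation=cv2.INTER_CUBIC))
E
```

```text
plate [556.6 172.4  12. ]
pl [555.1 269.9  12. ]
pr [558.2  72.2  12. ]
button [606.2 107.9  25. ]
standL [ 493.5 -111.2    6. ]
standR [ 515.  -275.5    6. ]
```

View pics/top0c.png

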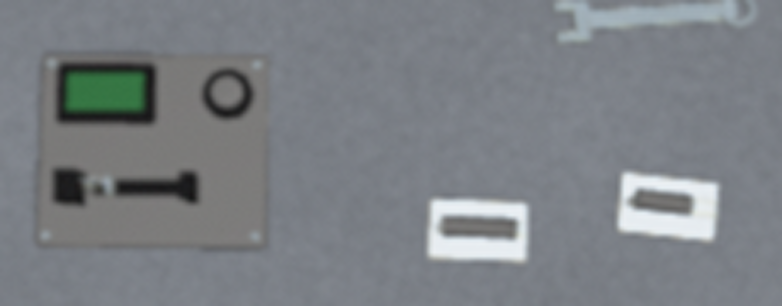

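Left stand: the cell is longer, and its button end looks to be on the left (+y). The lip is towards −y, so the cell needs a half turn. Next I'll check IK for both grasp options, then look closer with the wrist camera.

Run:
```python
from h import *
def ori(tx,tz): 
    tz=np.array(tz,float);tx=np.array(tx,float);return R.from_matrix(np.array([tx,np.cross(tz,tx),tz]).T).as_quat()
pk=np.array([493,-111,35.]);by=np.array([521,172,39.])
for opt in (1,-1):
    u=np.array([0,1.,0]);q=ori(opt*u,[0,0,-1]);
    print(opt,'pick',np.round(env.ik(pk+[0,0,61],q),2),np.round(env.ik(pk+[0,0,161],q),2))
    for th in (0,15,30):
        t=np.radians(th);u=np.array([0,-np.cos(t),np.sin(t)]);d=np.array([0,-np.sin(t),-np.cos(t)])
        for h in (0,60):
            a=env.ik(by-61*d+[0,0,h],ori(opt*u,d));print(th,h,None if a is None else np.round(a,2))
```

```text
1 pick [-0.25  0.6   1.99 -0.    0.55 -0.25] [-0.25  0.41  1.96 -0.    0.77 -0.25]
0 0 None
0 60 None
15 0 [ 0.42  0.67  1.83 -0.34  0.78 -2.46]
15 60 [ 0.42  0.57  1.82 -0.31  0.88 -2.51]
30 0 [ 0.53  0.75  1.75 -0.54  1.   -2.23]
30 60 [ 0.53  0.65  1.75 -0.51  1.08 -2.29]Traceback (most recent call last):
  File "<stdin>", line 7, in <module>
    return _wrapfunc(a, 'round', decimals=decimals, out=out)
    return _wrapit(obj, method, *args, **kwds)
    result = getattr(arr, method)(*args, **kwds)
TypeError: unsupported operand type(s) for *: 'NoneType' and 'float'
```

Level with tool x = −y is outside joint 6's range. Gripping the cell with the tool pitched about 20° relative to it keeps the insertion in range. I'll check that and take the wrist views.

```bash
cat >> h.py <<'E'
def ori(tx,tz): 
    tz=np.array(tz,float);tx=np.array(tx,float);return R.from_matrix(np.array([tx,np.cross(tz,tx),tz]).T).as_quat()
Z=np.array([0,0,1.])
def grasp_pose(c,h,alpha,ahead=61):
    """c: grasp point, h: horizontal unit dir of cell axis (to button), alpha: tool tilt; returns TCP pos, quat"""
    h=np.asarray(h,float);d=np.sin(alpha)*h-np.cos(alpha)*Z;x=np.cos(alpha)*h+np.sin(alpha)*Z
    return np.asarray(c)-ahead*d,ori(x,d)
E
python3 - <<'E'
from h import *
pk=np.array([493,-111,35.]);by=np.array([521,172,39.])
for a in (15,20,25):
    p,q=grasp_pose(pk,[0,1,0],np.radians(a));j=env.ik(p,q);print('pick',a,None if j is None else np.round(j,2))
for a in (20,25,35,45,50):
  for z in (0,60):
    p,q=grasp_pose(by+[0,0,z],[0,-1,0],np.radians(a));j=env.ik(p,q);print('bay',a,z,None if j is None else np.round(j,2))
p,q=grasp_pose([500,-130,220],[0,1,0],0,0)
env.reach(p,q)
im,pp,T=shot('w1');print(env.read_state()['time_s'])
p,q=grasp_pose([535,160,240],[0,1,0],0,0)
env.reach(p,q)
im,pp,T=shot('w2');print(env.read_state()['time_s'])
E
```

```text
pick 15 [-0.38  0.63  1.94  0.38  0.7  -0.69]
pick 20 [-0.43  0.65  1.92  0.46  0.77 -0.8 ]
pick 25 [-0.46  0.68  1.9   0.53  0.84 -0.88]
bay 20 0 [ 0.46  0.69  1.81 -0.42  0.85 -2.37]
bay 20 60 [ 0.46  0.59  1.8  -0.39  0.95 -2.42]
bay 25 0 [ 0.5   0.72  1.78 -0.49  0.92 -2.29]
bay 25 60 [ 0.5   0.62  1.78 -0.45  1.01 -2.35]
bay 35 0 [ 0.56  0.78  1.73 -0.59  1.07 -2.18]
bay 35 60 [ 0.56  0.68  1.73 -0.56  1.15 -2.24]
bay 45 0 [ 0.61  0.85  1.67 -0.66  1.23 -2.1 ]
bay 45 60 [ 0.61  0.75  1.68 -0.65  1.29 -2.16]
bay 50 0 [ 0.63  0.89  1.64 -0.7   1.3  -2.07]
bay 50 60 [ 0.63  0.79  1.65 -0.68  1.37 -2.13]
2.1333
3.3083
```

View pics/w1.png

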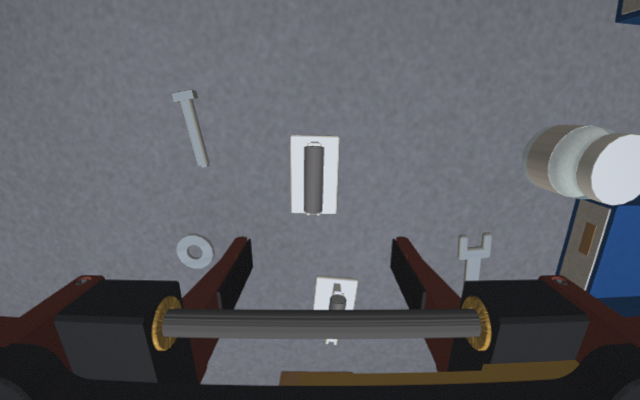

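View pics/w2.png

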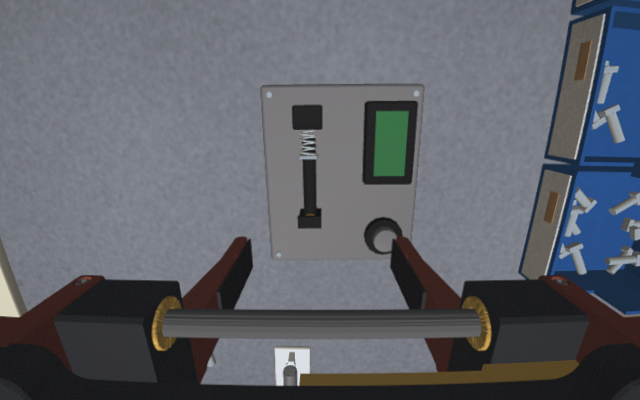

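w1 shows the long cell at cols 304–323, rows 142–213. w2 shows the whole tester: plate corners near (262,86), (423,84), (272,259) and (~412,259), and the lip block at (310,218). I'll enlarge the key areas.

Run:
```python
import cv2,numpy as np
a=cv2.imread('pics/w1.png')[125:225,270:360];b=cv2.imread('pics/w2.png')[80:265,255:430]
cv2.imwrite('pics/w1c.png',cv2.resize(a,None,fx=6,fy=6,interpolation=cv2.INTER_CUBIC))
cv2.imwrite('pics/w2c.png',cv2.resize(b,None,fx=3.2,fy=3.2,interpolation=cv2.INTER_CUBIC))
```

```text
(no output)
```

View pics/w1c.png

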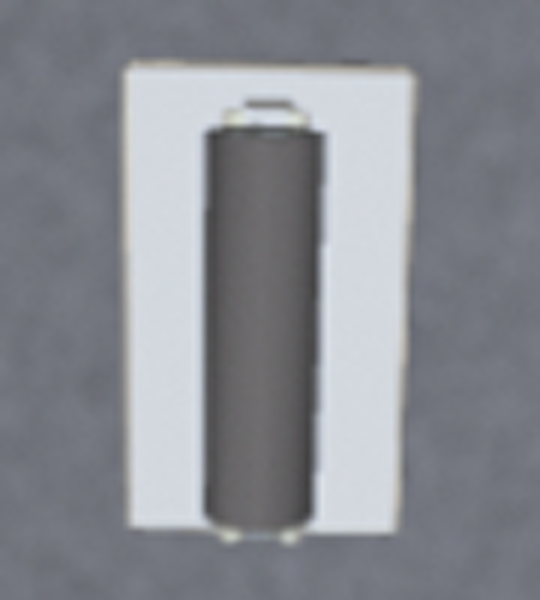

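View pics/w2c.png

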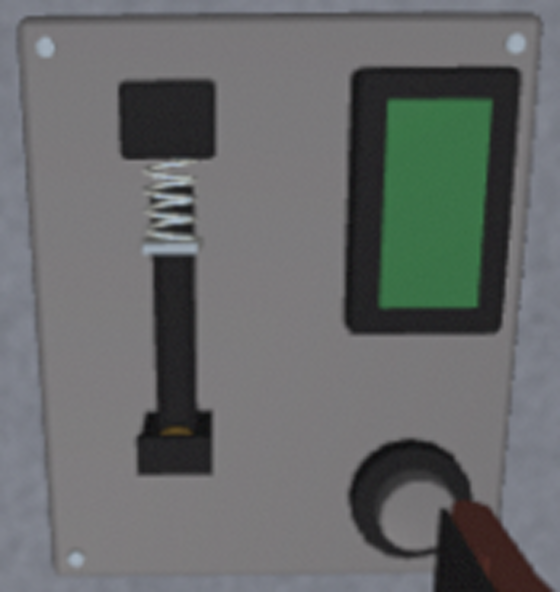

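w1 crop: the cell body spans crop rows 128–528. The narrow steel button with its dark underside shows at the top (+y) end, at crop (268,105). The −y end shows only the V corners. w2 crop: block front edge at row 158 (cols 120–215), tab at rows 243–255, lip edge at row 435 (cols 137–212). Next I'll convert these to positions and check them against the known distances.

Run:
```python
from h import *
p=viewer.camera_params('wrist')
T=np.load('pics/w1.npz')['T'];im=cv2.imread('pics/w1.png')
g=im[125:225,270:360].astype(int);m=((g.sum(2)<330)&((g[...,0]-g[...,2])<8)).astype(np.uint8)
n,l,st,ce=cv2.connectedComponentsWithStats(m);k=1+np.argmax(st[1:,4]);print(st[k])
c=(l==k).astype(np.uint8)
rows=[];
for r in range(st[k][1],st[k][1]+st[k][3]):
    xs=np.where(c[r])[0];rows.append((r+125,xs.min()+270,xs.max()+270,len(xs)))
print(rows[:3],rows[-3:])
r=np.array(rows[6:-6],float);mid=(r[:,1]+r[:,2])/2
f=np.polyfit(r[:,0],mid,1)
t=125+128/6-.4;b=125+528/6-.4
print('rows',t,b)
P=[onz(p,(np.polyval(f,v),v),z,T) for v,z in((t,44.6),(b,44.6))]
A=[onz(p,(np.polyval(f,v),v),36,T) for v in(t,b)]
print('body +y end',P[0].round(1),'-y end',P[1].round(1),'len',np.linalg.norm(P[0]-P[1]).round(1)); print('x at axis height',A[0][0].round(1),A[1][0].round(1))
st=[onz(p,(270+x/6-.4,125+y/6-.4),6,T) for x,y in((128,66),(414,70),(396,532),(130,527))];print('stand',np.round(st,1).tolist(),np.mean(st,0).round(1))
# second: same from w2? top cam
T=np.load('pics/w2.npz')['T']
F=lambda x,y:(255+x/3.2-.35,80+y/3.2-.35)
q=lambda n,x,y,z:print(n,onz(p,F(x,y),z,T).round(1))
for y,a,b,z,n in((158,120,215,51.3,'block'),(255,142,198,52.3,'tab'),(435,137,212,54.1,'lip')):
    q(n+'L',a,y,z);q(n+'R',b,y,z);q(n+'M',(a+b)/2,y,z)
for x,y in((45,47),(516,43),(76,559)): q('screw',x,y,12.5)
for x,y in((19,18),(540,13),(54,577)): q('corner',x,y,12)
q('btn',418,514,30)
q('btnhouse',410,498,24)
```

```text
[  34   21   20   67 1190]
[(146, np.int64(307), np.int64(318), 12), (147, np.int64(305), np.int64(322), 15), (148, np.int64(305), np.int64(323), 19)] [(210, np.int64(304), np.int64(321), 17), (211, np.int64(305), np.int64(320), 16), (212, np.int64(310), np.int64(319), 9)]
rows 145.93333333333334 212.6
body +y end [494.2 -72.9  44.6] -y end [ 492.3 -135.4   44.6] len 62.5
x at axis height 493.9 492.0
stand [[470.2, -66.1, 6.0], [518.5, -66.9, 6.0], [516.6, -149.2, 6.0], [468.0, -148.2, 6.0]] [ 493.3 -107.6    6. ]
blockL [508.9 231.   51.3]
blockR [536.2 231.   51.3]
blockM [522.5 231.   51.3]
tabL [514.7 203.3  52.3]
tabR [531.2 203.2  52.3]
tabM [522.9 203.3  52.3]
lipL [512.  147.8  54.1]
lipR [535.2 147.8  54.1]
lipM [523.6 147.8  54.1]
screw [482.  264.2  12.5]
screw [632.4 265.7  12.5]
screw [484.   83.9  12.5]
corner [474. 273.  12.]
corner [639.6 274.9  12. ]
corner [475.2  76.1  12. ]
btn [607.  110.1  30. ]
btnhouse [605.2 113.6  24. ]
```

The sizes agree: body 62.5 mm, and block to lip 83.2 mm against 84. I'll confirm which end has the button with a slanted close view on the way to the grasp.

Run:
```python
from h import *
p,q=grasp_pose([493,-60,130],[0,1,0],0,0)
env.reach(p,q)
im,pp,T=shot('w3');print(env.read_state()['time_s'])
u=proj(pp,[493,-72,35],T).round();print(u)
x,y=map(int,u);a=im[max(0,y-60):y+130,max(0,x-90):x+90]
print(max(0,y-60),max(0,x-90))
cv2.imwrite('pics/w3c.png',cv2.resize(a,None,fx=3.2,fy=3.2,interpolation=cv2.INTER_CUBIC))
```

```text
4.3417
[319. 260.]
200 229
```

View pics/w3c.png

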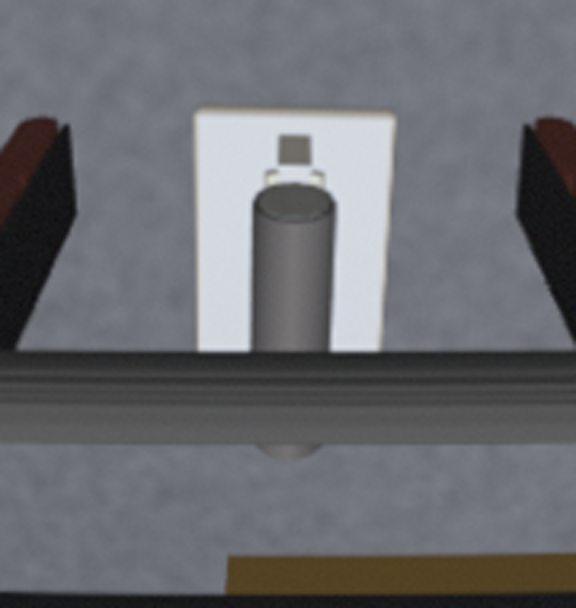

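This corrects my reading. The +y end is a plain full disc at crop (293,203), so that is the flat end, and the dark spot is a mark on the stand base. The button points to −y, already the bay's direction, so no half turn is needed and I can use an upright grip. The cell mid is at about (493.0, −105.4).

```bash
cat >> h.py <<'E'
def gp(c,h,al,ahead=61):
    h=np.asarray(h,float);h=h/np.linalg.norm(h);d=np.sin(al)*h-np.cos(al)*Z;x=np.cos(al)*h+np.sin(al)*Z
    return np.asarray(c,float)-ahead*d,ori(-x,d)
E
python3 - <<'E'
from h import *
h=[-.03,-1,0];c=np.array([493.0,-105.4,35.3])
p,q=gp(c+[0,0,45],h,0);env.reach(p,q)
print(env.move_l(gp(c,h,0)[0],rate=80,f_stop=15))
s=env.read_state();print(s['time_s'],s['tool_pos'],s['force'])
set_gripper(10);s=env.read_state();print(s['width'],s['force'])
env.move_l(gp(c+[0,0,60],h,0)[0],rate=120)
s=env.read_state();print(s['time_s'],s['width'],s['force'],s['tool_pos'])
im,pp,T=shot('w4')
cv2.imwrite('pics/side4.png',cv2.resize(viewer.camera('side')[150:260,280:440],None,fx=4,fy=4,interpolation=cv2.INTER_CUBIC))
E
```

```text
False
5.3667 [ 493.0047882  -105.28569999   96.11083474] [0.10013901 0.634985   0.48850288]
17.988166190192825 [-1.74576464  0.70214548  0.84547173]
7.0917 18.163177991675475 [-1.02626615  0.19400193 -1.12306351] [ 492.88454491 -105.35390639  156.17188392]
```

View pics/w4.png

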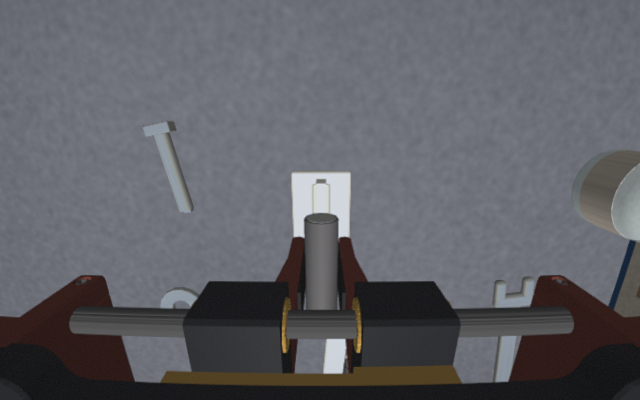

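View pics/side4.png

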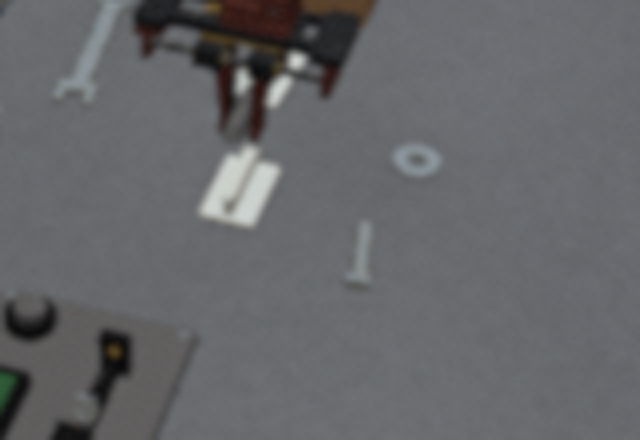

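Run:
```python
import cv2
a=cv2.imread('pics/w4.png')[195:285,270:370]
cv2.imwrite('pics/w4c.png',cv2.resize(a,None,fx=6,fy=6,interpolation=cv2.INTER_CUBIC))
```

```text
(no output)
```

View pics/w4c.png

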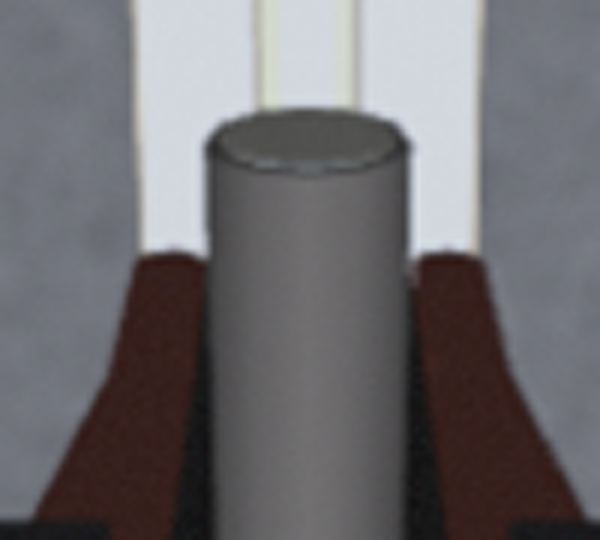

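The face of the flat end spans crop rows 107–172 at col 308. I'll locate it in the tool frame.

Run:
```python
from h import *
p=viewer.camera_params('wrist');T=p['tool_from_camera']
for r,z in((107,70.3),(172,51.7)):
    print(onz(p,(270+308/6-.4,195+r/6-.4),z,T).round(2))
print([onz(p,(270+c/6-.4,195+140/6-.4),61,T).round(2) for c in (208,410)])
```

```text
[31.01  0.47 70.3 ]
[31.57  0.49 51.7 ]
[array([31.06, -8.35, 61.  ]), array([31.06,  9.5 , 61.  ])]
```

In the hand, the flat end is about 31.3 mm from the grasp point and laterally centred. The same reading suggests a camera offset of about 0.5 mm. Next I'll pre-position above the bay at a 28° tilt and look.

```bash
cat >> h.py <<'E'
U=np.array([0.011,-1,0]);U/=np.linalg.norm(U)
BAY=np.array([522.5,175.0,39.3]); G=31.5; AH=60.8
def ins(xf,zf,deg):
    """TCP pose with the cell's flat-end centre at (xf,zf) in the bay frame, tilted deg"""
    t=np.radians(deg);g=BAY+U*(xf+G*np.cos(t))+Z*(zf+G*np.sin(t))
    return gp(g,U,t,AH)
E
python3 - <<'E'
from h import *
for a in [(-22,45,28),(-22,1,28),(-41.5,1,28),(-41,0,0),(-33,0,0)]:
    j=env.ik(*ins(*a));print(a,None if j is None else np.round(j,2))
env.reach(*ins(-22,45,28));env.hold(.2)
s=env.read_state();print(s['time_s'],s['tool_pos'],ins(-22,45,28)[0],s['force'],s['width'])
im,pp,T=shot('w5')
for n,X in (('lipL',(28,-12,14.8)),('lipR',(28,12,14.8)),('tabL',(-29,-8,13)),('tabR',(-29,8,13)),('blkL',(-56,-14,12)),('blkR',(-56,14,12))):
    V=np.array([1,.011,0]);w=BAY+U*X[0]+V*X[1]+Z*X[2];print(n,proj(pp,w,T).round(1))
t=viewer.camera('top');cv2.imwrite('pics/top5.png',cv2.resize(t[150:240,220:320],None,fx=6,fy=6,interpolation=cv2.INTER_CUBIC))
E
```

```text
(-22, 45, 28) [ 0.51  0.63  1.77 -0.5   1.05  0.82]
(-22, 1, 28) [ 0.51  0.71  1.77 -0.52  0.98  0.86]
(-41.5, 1, 28) [ 0.54  0.72  1.75 -0.5   1.    0.87]
(-41, 0, 0) [ 0.32  0.63  1.88 -0.    0.63  0.31]
(-33, 0, 0) [ 0.3   0.63  1.89 -0.    0.63  0.29]
8.4583 [522.55127577 196.02004653 152.85984577] [522.24997389 197.72964674 152.77156787] [-0.38313458 -0.3015352  -0.2475304 ] 17.98520357301391
lipL [303.6 231.7]
lipR [336.7 231.7]
tabL [306.1 167.4]
tabR [333.2 167.3]
blkL [292.7 125.3]
blkR [346.  125.2]
```

View pics/w5.png

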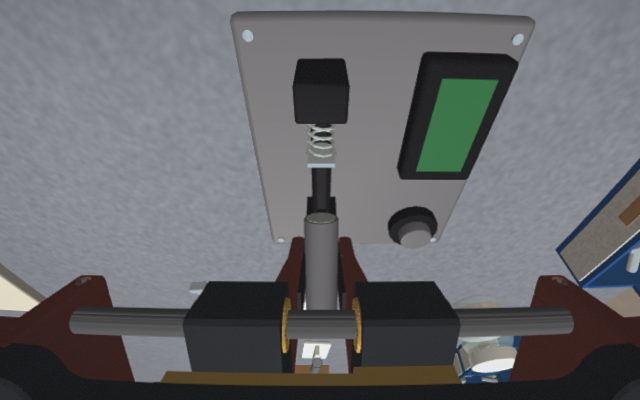

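View pics/top5.png

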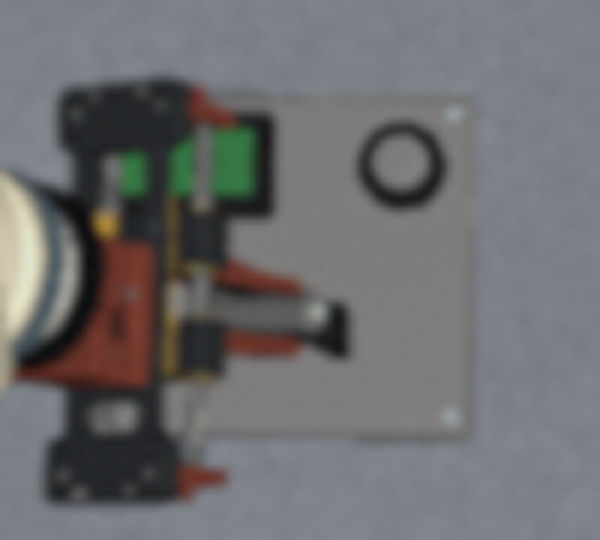

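w5 shows the tab at cols 307–335, row 165, and the block at cols 293–349. Both are within about 2 px of prediction, and the cell (centre col ~320.5) lines up with the tab (~321). There is a 1.7 mm TCP error in y, so I'll check whether that's settling.

Run:
```python
from h import *
s=env.read_state();print(s['time_s'],s['tool_pos'],R.from_quat(s['orientation']).as_euler('xyz',degrees=True),R.from_quat(ins(-22,45,28)[1]).as_euler('xyz',degrees=True),s['dq'].round(3))
p,q=ins(-22,45,28);env.move_l(p,q,rate=60);env.hold(.2);s=env.read_state();print(s['time_s'],s['tool_pos']-p)
```

```text
8.5583 [522.5714153  196.41279754 152.92937315] [-179.99578077   27.98760157   90.50510293] [180.          28.          90.63022816] [ 0.009  0.    -0.002  0.002 -0.     0.002]
9.0083 [-0.02837145  0.03060232 -0.00713868]
```

It was only settling. Now I'll descend and press against the spring in monitored steps.

Run:
```python
from h import *
hit=env.move_l(ins(-22,12,28)[0],rate=80,f_stop=12);print(hit)
if not hit: hit=env.move_l(ins(-22,1,28)[0],rate=40,f_stop=10)
env.hold(.3);s=env.read_state();f0=s['force'];print(hit,s['time_s'],s['tool_pos']-ins(-22,1,28)[0],f0.round(2),s['wrist_torque'].round(2))
if not hit:
  for x in (-26,-30,-34,-38):
    h=env.move_l(ins(x,1,28)[0],rate=30,f_stop=20);env.hold(.15);s=env.read_state()
    print(x,h,(s['tool_pos']-ins(x,1,28)[0]).round(2),(s['force']-f0).round(2),s['width'].__round__(2))
    if h: break
shot('w6');print(env.read_state()['time_s'])
cv2.imwrite('pics/w6c.png',cv2.resize(cv2.imread('pics/w6.png')[90:290,220:420],None,fx=3,fy=3,interpolation=cv2.INTER_CUBIC))
```

```text
False
False 10.3 [0.11407292 0.07032496 0.18811893] [ 0.33 -0.51 -0.36] [ 0.24 -0.05 -0.03]
-26 False [-0.09 -0.15 -0.  ] [-1.04 -1.37  0.39] 17.72
-30 False [-0.07 -0.13 -0.01] [-1.21 -3.57  0.79] 18.02
-34 False [-0.09 -0.12 -0.02] [-0.32 -5.05 -0.06] 18.06
-38 False [-0.09 -0.42  0.01] [ 0.03 -5.66  0.52] 17.86
12.0833
```

View pics/w6c.png

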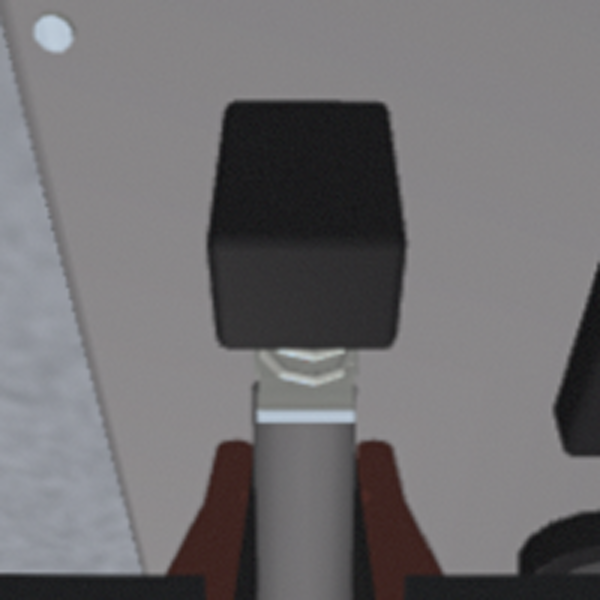

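w6 shows the tab lying over the cell's flat end (crop rows 410–423), with the cell and block centred within 1 px. The forces fit the spring law. Next I press to −42 and roll down in steps.

Run:
```python
from h import *
def rep(n,x,z,a,h):
    s=env.read_state();print(n,h,s['time_s'],(s['tool_pos']-ins(x,z,a)[0]).round(2),s['force'].round(2),round(s['width'],2));return s
h=env.move_l(ins(-42,1,28)[0],rate=30,f_stop=20);rep('push',-42,1,28,h)
ok=not h
for a,z in ((21,.8),(14,.8),(8,.8),(4,.8),(0,.8)):
    if not ok: break
    p,q=ins(-42,z,a);h=env.move_l(p,q,rate=30,f_stop=15);rep(a,-42,z,a,h);ok=not h
env.hold(.2);rep('end',-42,.8,0,0)
cv2.imwrite('pics/w7.png',shot('w7')[0])
t=viewer.camera('top');cv2.imwrite('pics/top7.png',cv2.resize(t[150:240,220:320],None,fx=6,fy=6,interpolation=cv2.INTER_CUBIC))
t=viewer.camera('side');cv2.imwrite('pics/side7.png',cv2.resize(t[210:290,250:340],None,fx=6,fy=6,interpolation=cv2.INTER_CUBIC))
```

```text
push False 12.3667 [-0.12 -0.61  0.02] [ 0.97 -7.8   0.73] 17.64
21 False 12.7917 [-0.14 -1.17  0.06] [ 0.5  -7.7  -0.44] 17.91
14 False 13.2167 [-0.11 -1.08 -0.05] [ 0.38 -7.26 -2.02] 17.93
8 False 13.6083 [-0.14 -1.03 -0.18] [-0.34 -6.2  -1.53] 17.87
4 False 13.9167 [-0.14 -0.94 -0.22] [ 0.15 -5.69 -1.04] 17.99
0 False 14.225 [-0.15 -0.86 -0.2 ] [-0.44 -5.8  -0.86] 18.08
end 0 14.425 [-0.1  -0.44 -0.18] [-0.47 -6.71 -1.45] 17.9
```

View pics/w7.png

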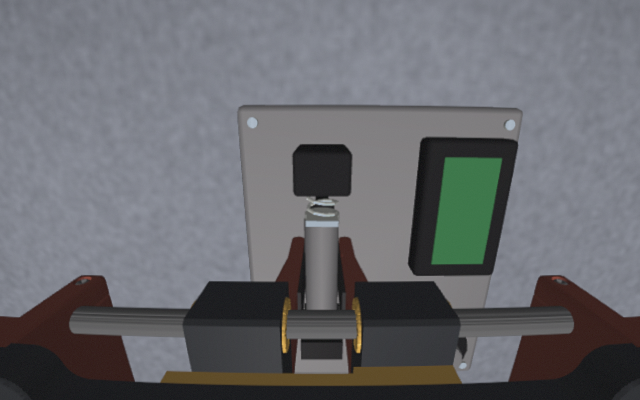

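View pics/top7.png

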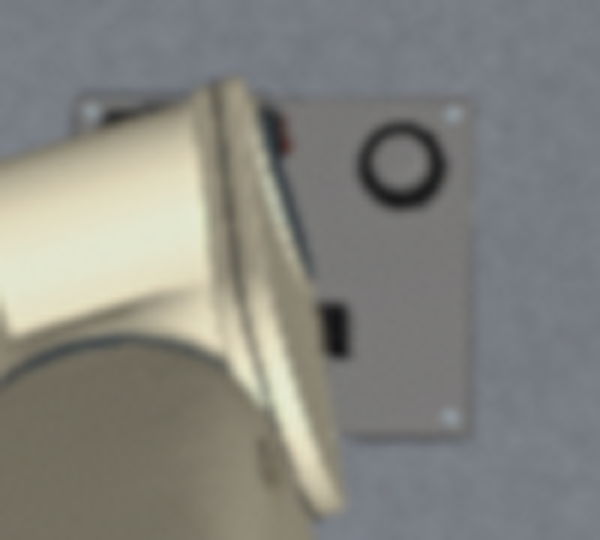

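View pics/side7.png

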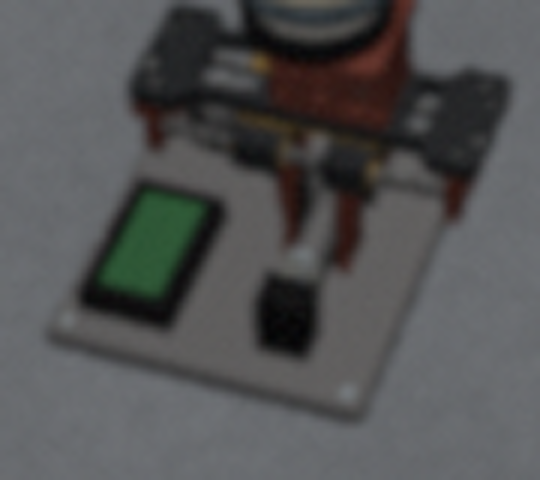

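The cell is level in w7, with the spring compressed about 13 mm (6.7 N). Next: lower onto the V support, let it move forward under the lip, then release with a limited opening.

Run:
```python
from h import *
def rep(n,x,z,a,h):
    s=env.read_state();print(n,h,s['time_s'],(s['tool_pos']-ins(x,z,a)[0]).round(2),s['force'].round(2),round(s['width'],2));return s
h=env.move_l(ins(-42,-1.2,0)[0],rate=10,f_stop=5);s=rep('down',-42,0,0,h)
dz=s['tool_pos'][2]-ins(-42,0,0)[0][2]
if h: z=dz+.1
else: z=dz
for x in (-38,-35,-33.2):
    h=env.move_l(ins(x,z,0)[0],rate=25,f_stop=12);rep(x,x,z,0,h)
    if h: break
env.hold(.2);rep('e',-33.2,z,0,h);shot('w8')
```

```text
down True 14.7833 [ 0.04 -0.48  0.19] [-1.31 -0.9   6.53] 17.59
-38 False 15.0583 [ 0.24 -0.31  0.02] [ 0.45 -5.43 -0.24] 17.9
-35 False 15.325 [ 0.2  -0.23  0.02] [-0.24 -3.28 -0.74] 18.05
-33.2 False 15.575 [ 0.2  -0.01  0.03] [-0.04 -4.38 -0.77] 17.8
e False 15.775 [0.18 0.1  0.06] [ 0.28 -3.29 -0.27] 18.08
```

View pics/w8.png

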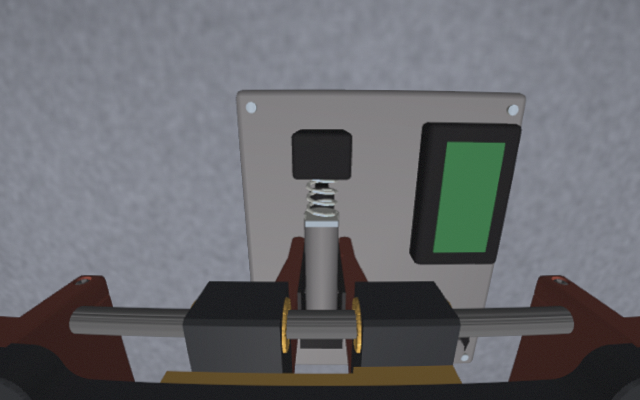

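V contact came at the expected height (+0.2 mm). The spring force fell to about 3.3 N, consistent with near home. Releasing, then looking from clear of the bay.

Run:
```python
from h import *
set_gripper(36);s=env.read_state();print(s['time_s'],s['width'],s['force'].round(2))
p=s['tool_pos'];env.move_l(p+[0,0,110],rate=140)
p,q=grasp_pose([535,160,225],[0,1,0],0,0);env.move_l(p,q,rate=150)
im,pp,T=shot('w9');print(env.read_state()['time_s'])
t=viewer.camera('top');cv2.imwrite('pics/top9.png',cv2.resize(t[150:240,220:320],None,fx=6,fy=6,interpolation=cv2.INTER_CUBIC))
cv2.imwrite('pics/w9c.png',cv2.resize(im[70:270,250:440],None,fx=3,fy=3,interpolation=cv2.INTER_CUBIC))
V=np.array([1,.011,0])
for n,X in (('tab back/front top',(-32.5,0,13)),('flat top rim',(-32.5,0,9.3)),('lip edge top',(28,0,14.8)),('body end top',(30,0,9.3))):
    u=proj(pp,BAY+U*X[0]+Z*X[2]+[.5,0,0],T);print(n,((u-[250,70])*3+1).round(0))
```

```text
16.3333 35.884929947691546 [-0.42  0.64  0.32]
17.6333
tab back/front top [170. 264.]
flat top rim [171. 263.]
lip edge top [175. 458.]
body end top [176. 458.]
```

View pics/w9c.png

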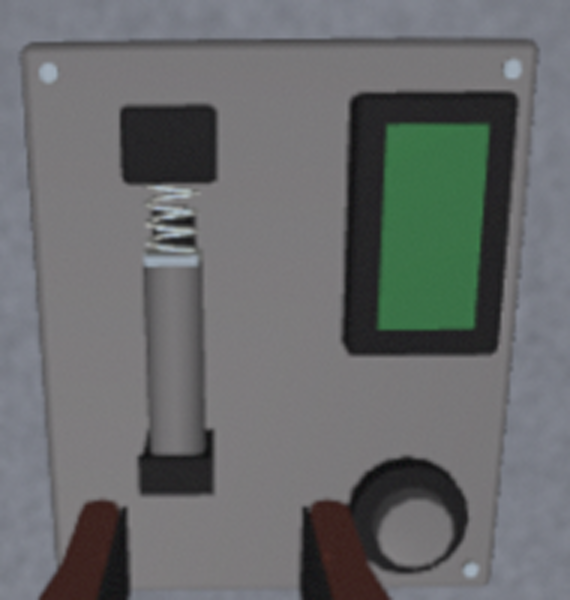

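View pics/top9.png

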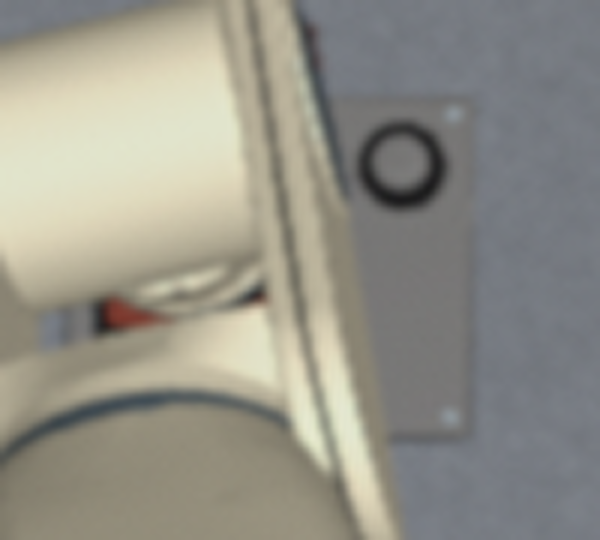

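w9: the tab edge is at crop row ~266 (264 predicted for home). The cell runs right under the lip edge at row ~455 with no gap. The button top is at crop (417,530), agreeing with tester geometry at about (606,110.5). Now I'll press it with closed fingers.

Run:
```python
from h import *
set_gripper(0)
x,y=606.2,110.5
p,q=grasp_pose([x,y,140],[0,1,0],0,0);env.reach(p,q);env.hold(.2)
s=env.read_state();print(s['time_s'],s['width'],s['tool_pos'],s['force'].round(2),env.tips_ahead)
h=env.move_l([x,y,95],rate=25,f_stop=2.2);s=env.read_state();print('touch',h,s['tool_pos']-[0,0,80],s['force'].round(2),s['time_s'])
t=viewer.camera('side');cv2.imwrite('pics/side10.png',cv2.resize(t[200:290,240:340],None,fx=6,fy=6,interpolation=cv2.INTER_CUBIC))
```

```text
19.1333 0.22699437559943814 [606.08204917 111.45384119 141.63558014] [ 0.26 -0.15  0.13] 80.0
touch True [606.10147741 110.47233911  31.22820094] [-0.28 -0.1   3.05] 20.25
```

View pics/side10.png

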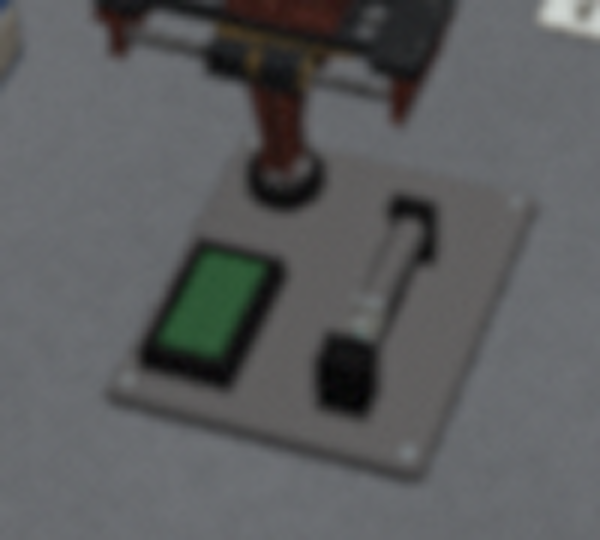

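The side view shows the fingertips centred on the button at (285,175) and the cell lying straight into the lip block. Now pressing fully.

Run:
```python
from h import *
x,y=606.2,110.5
s=env.read_state();print(s['tool_pos'][2]-80,s['force'].round(2))
for z in (29,27,26,25,24,23):
    h=env.move_l([x,y,80+z],rate=15,f_stop=14);env.hold(.15);s=env.read_state();print(z,h,(s['tool_pos'][2]-80).round(2),s['force'].round(2))
    if s['force'][2]>12: break
env.hold(.3);print(env.read_state()['force'].round(2))
env.move_l([x,y,130],rate=60);env.hold(.2)
s=env.read_state();print(s['time_s'],s['force'].round(2))
```

```text
31.384244454351162 [ 0.43 -0.22  2.53]
29 False 29.11 [-0.62  0.4   4.42]
27 True 28.32 [-1.72 -0.56  9.4 ]
26 True 28.27 [-2.46 -0.49 10.01]
25 True 28.27 [-2.89 -0.16 11.15]
24 True 28.27 [-1.93 -0.63  9.74]
23 True 28.31 [-2.14 -0.84  8.59]
[-2.98 -0.06  8.3 ]
23.575 [ 0.21  0.   -1.03]
```

A hard stop came at tip height 28.3. The force rose about 0.83 N/mm to about 5 N there, which fits 6 mm of travel from a top near 34.3. One last look from clear.

Run:
```python
from h import *
p,q=grasp_pose([560,60,240],[0,1,0],0,0);env.move_l(p,q,rate=150);env.hold(.2)
im,pp,T=shot('w11')
t=viewer.camera('top');cv2.imwrite('pics/top11.png',t)
t=viewer.camera('side');cv2.imwrite('pics/side11.png',cv2.resize(t[120:290,240:420],None,fx=3.3,fy=3.3,interpolation=cv2.INTER_CUBIC))
cv2.imwrite('pics/w11c.png',cv2.resize(im[0:220,220:420],None,fx=2.7,fy=2.7,interpolation=cv2.INTER_CUBIC))
# short cell stand check vs start
a=cv2.imread('pics/top0.png');print('diff short stand/bystanders',[int(cv2.absdiff(a[r:r2,c:c2],cv2.imread('pics/top11.png')[r:r2,c:c2]).max()) for r,r2,c,c2 in((198,224,398,436),(145,165,380,445),(252,275,325,402),(112,142,340,370),(200,240,145,188),(195,240,450,512))])
print(env.read_state()['time_s'])
```

```text
diff short stand/bystanders [11, 9, 84, 11, 10, 9]
24.9417
```

View pics/side11.png

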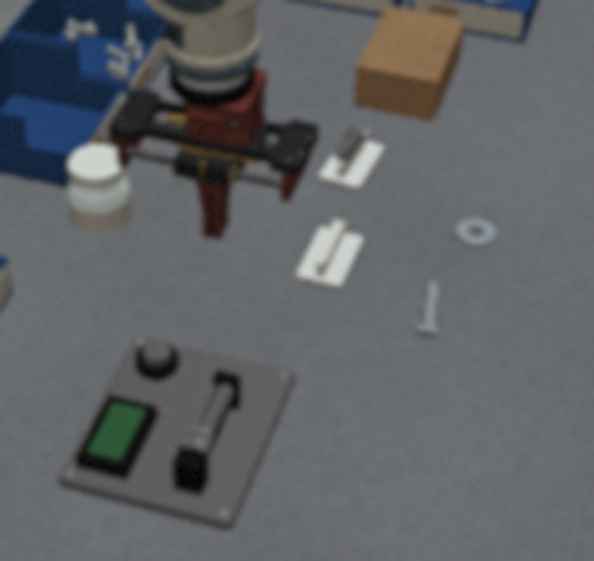

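View pics/w11c.png

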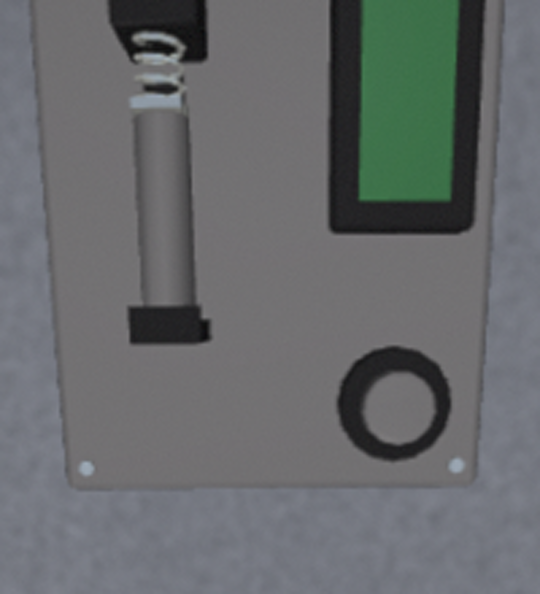

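w11: the cell lies flat from the tab to under the lip, and the button is back up. One bench patch (bolt and washer) differs, so I'll check whether that's just the arm in view. I'll also triangulate the button height as a cross-check of the press.

Run:
```python
from h import *
p=viewer.camera_params('wrist')
T1=np.load('pics/w9.npz')['T'];T2=np.load('pics/w11.npz')['T']
o1,d1=ray(p,(250+417/3-.33,70+532/3-.33),T1);o2,d2=ray(p,(220+399/2.7-.3,407/2.7-.3),T2)
A=np.array([d1,-d2]).T;k,*_=np.linalg.lstsq(A,o2-o1,rcond=None);print('btn top',((o1+d1*k[0]+o2+d2*k[1])/2).round(1),'gap',np.linalg.norm(o1+d1*k[0]-o2-d2*k[1]).round(1))
a=cv2.imread('pics/top0.png');b=cv2.imread('pics/top11.png')
cv2.imwrite('pics/cmp.png',cv2.resize(np.vstack([a[240:290,310:420],b[240:290,310:420]]),None,fx=5,fy=5))
```

```text
btn top [606.8 110.8  32.3] gap 0.5
```

View pics/cmp.png

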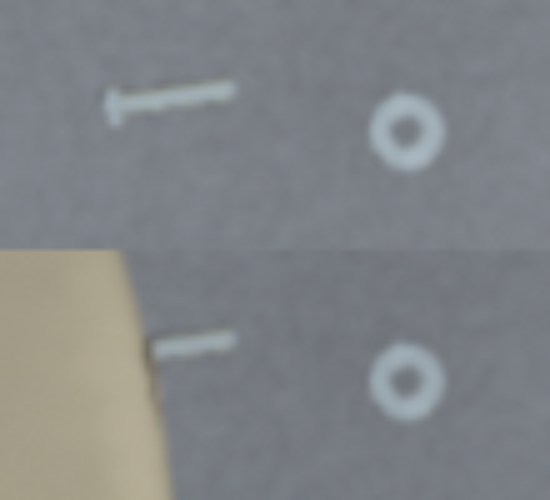

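The arm only hides the bolt's head, and the visible bolt and washer are unmoved. The button height reads 32.3 ± ~3 mm, too coarse to settle the travel. There's ample time, so I'll press again with finer force logging to confirm the full stroke.

Run:
```python
from h import *
x,y=606.6,110.7
env.move_l([x,y,120],rate=150);env.hold(.2)
f0=env.read_state()['force']
for z in (36,35,34,33,32,31,30,29):
    env.move_l([x,y,80+z],rate=25);env.hold(.1)
    f=np.mean([(env.hold(.01),env.read_state()['force'])[1] for _ in range(8)],0)-f0;print(z,(env.read_state()['tool_pos'][2]-80).round(2),f.round(2))
h=env.move_l([x,y,80+24],rate=15,f_stop=18);env.hold(.2);s=env.read_state();print(h,(s['tool_pos'][2]-80).round(2),(s['force']-f0).round(2))
env.move_l([x,y,130],rate=60)
p,q=grasp_pose([560,60,240],[0,1,0],0,0);env.move_l(p,q,rate=150);env.hold(.3)
shot('w12');s=env.read_state();print(s['time_s'],s['force'].round(2))
im=cv2.imread('pics/w12.png');print(cv2.absdiff(im,cv2.imread('pics/w11.png'))[0:180,225:420].max())
```

```text
36 35.97 [-0.83  0.25 -1.31]
35 35.0 [-0.25 -0.13 -1.05]
34 34.13 [0.02 0.46 0.08]
33 33.1 [0.06 0.21 0.98]
32 32.09 [0.34 0.53 1.6 ]
31 31.09 [0.69 0.56 2.1 ]
30 30.08 [0.86 0.63 2.91]
29 29.09 [1.14 1.02 2.95]
True 28.3 [-2.85 -0.81  6.98]
31.9417 [-0.6  -0.3   0.75]
31
```

Contact starts between 35 and 34 mm and the hard stop is at 28.3 mm, which is the full 6 mm stroke. The scene looks unchanged apart from small pixel differences. Handing in.

Run:
```python
from h import *
print(workorder.sign_off())
```

```text
the job is handed in; nothing more can be done
None
```

The longer cell is in the tester, button end under the lip, and the push button was pressed fully down and released. I handed the job in at about 32 s with the arm clear; no verdict was reported.

**Loading:** I gripped the cell upright and tilted it 28°. I pressed its flat end about 17 mm back against the spring, rolled it level, touched it down on the V support, let it forward under the lip and released it.

**Button:** I pressed it twice, the second time only to log the stroke. Contact began at about 34.3 mm and the hard stop was at 28.3 mm, which is the full 6 mm.

**Final checks:**
- **Cell seated:** the last pictures show it straight, from the spring tab to under the lip edge. The tab and lip edges were within about 1 mm of where they should be for a cell fully home.
- **Bystanders:** the short cell and the other loose things matched the first top picture. The arm hid the bolt's head in that comparison; the rest of the bolt and the washer had not moved.

**Checks that disagreed:**
- I first read the cell's button as pointing the wrong way; a slanted close view corrected this before I gripped it.
- A camera estimate of the button's height gave 32.3 mm, about 2 mm below the contact reading but within that estimate's error of about 3 mm.

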